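# Snap the notice frame shut

### The job

The new notice and its clear cover lie in the snap frame on the desk. Shut the frame so that it can be hung: with the fingertips press down each of its four raised edge rails in turn until it clicks fully shut. Press on the rails only, not on the clear cover, leave the frame lying where it is without lifting it, and do not disturb the bone folder, the marker or the clip beside it.

Things in the scene. Friction and masses are not known exactly. Their poses are not given: they have to be found in the camera images.
- frame: Snap frame (small front-opening aluminium poster frame) lying loose, face up; 0.5 to 0.9 kg; 142 mm along its x, 185 mm along its y, base 7 mm high, 13.5 mm over shut rails. Four mitred, polished (slippery) edge rails form its rim, each 22 mm wide and as long as its side. It holds a printed sheet (white arrow on green). Origin: centre of the underside; x away from the robot, y to its left (turned up to 0.25 rad), z up.
- rail_near (a joint): Opening angle of the long rail on the frame's -x side (nearest the robot), rad: 0 = shut flat, top 13.5 mm above the desk; 1.1 = fully raised. Hinge line 1 mm inside the frame's outer edge, 7.5 mm up. Turns freely and stays where left; from 0.45 rad down a hook meets a leaf spring: it takes 7 N at mid-width (5 N at the lip), until it snaps past at 0.2 and pulls itself shut.
- near_lip (a point): Middle of the raised inner lip of the long rail on the frame's -x side (nearest the robot), 21 mm from its hinge line; moves with the rail (10.5 mm above the desk when shut).
- rail_far (a joint): Opening angle of the long rail on the frame's +x side (farthest from the robot), rad: 0 = shut flat, top 13.5 mm above the desk; 1.1 = fully raised. Hinge line 1 mm inside the frame's outer edge, 7.5 mm up. Turns freely and stays where left; from 0.45 rad down a hook meets a leaf spring: it takes 7 N at mid-width (5 N at the lip), until it snaps past at 0.2 and pulls itself shut.
- far_lip (a point): Middle of the raised inner lip of the long rail on the frame's +x side (farthest from the robot), 21 mm from its hinge line; moves with the rail (10.5 mm above the desk when shut).
- rail_left (a joint): Opening angle of the short rail on the frame's +y side (the robot's left), rad: 0 = shut flat, top 13.5 mm above the desk; 1.1 = fully raised. Hinge line 1 mm inside the frame's outer edge, 7.5 mm up. Turns freely and stays where left; from 0.45 rad down a hook meets a leaf spring: it takes 7 N at mid-width (5 N at the lip), until it snaps past at 0.2 and pulls itself shut.
- left_lip (a point): Middle of the raised inner lip of the short rail on the frame's +y side (the robot's left), 21 mm from its hinge line; moves with the rail (10.5 mm above the desk when shut).
- rail_right (a joint): Opening angle of the short rail on the frame's -y side (the robot's right), rad: 0 = shut flat, top 13.5 mm above the desk; 1.1 = fully raised. Hinge line 1 mm inside the frame's outer edge, 7.5 mm up. Turns freely and stays where left; from 0.45 rad down a hook meets a leaf spring: it takes 7 N at mid-width (5 N at the lip), until it snaps past at 0.2 and pulls itself shut.
- right_lip (a point): Middle of the raised inner lip of the short rail on the frame's -y side (the robot's right), 21 mm from its hinge line; moves with the rail (10.5 mm above the desk when shut).
- cover: Clear cover sheet over the notice, 105 x 148 mm, top 7.3 mm above the desk, in the middle of the frame; 98 x 141 mm of it show inside the shut rails. Origin: centre of its underside.
- bone_folder: Bystander: flat pale bone folder, 155 x 23 x 8 mm, lying right of the frame, its nearest edge about 20 mm from the frame. Origin: centre of its underside, long axis y.
- marker: Bystander: marker pen, 135 mm long, 17 mm thick, lying beyond the bone folder. Origin: centre of its underside, long axis y.
- binder_clip: Bystander: black fold-back clip, 28 x 32 x 43 mm, standing beside the bone folder, by the marker's end that is nearer the robot. Origin: centre of its underside.

How it is judged:
At the end, for the whole second after the job is handed in: All four rails are shut (each below 0.06 rad, that is within about 1.3 mm at the lip); the frame lies flat and still on the desk, within 40 mm of where it was (value of joint each of rail_near, rail_far, rail_left, rail_right below 0.06 rad and height (world z) of frame below 0.006 m and angle between frame's own z axis and vertical below 0.05 rad and distance of frame from where it was at the start of the episode below 0.04 m and linear speed of frame below 0.02 m/s); the robot touches nothing.
It fails at once if the frame was lifted off the desk or tipped up (more than 15 mm, or 0.2 rad) (height (world z) of frame above 0.015 m or angle between frame's own z axis and vertical above 0.2 rad).
It fails at once if the frame was pushed more than 40 mm from its place (distance of frame from where it was at the start of the episode above 0.04 m).
It fails at once if the clear cover was pressed with the fingers (more than 6 N) (contact force between the fingers and cover above 6 N).
It fails at once if the bone folder, the marker or the clip was disturbed (moved more than 20 mm) (distance of any of bone_folder, marker, binder_clip from where it was at the start of the episode above 0.02 m).
It also fails if it takes over 51 s, if anything falls off the work surface, if the arm or the gripper's body presses on something with over 40 N, if the wrist force passes 120 N, or if a joint passes its speed limit or range.

### The arm

A 7-joint arm with a two-finger parallel gripper is mounted at the origin on a cart in front of the work surface, level with it; the furniture and walls round the work are solid. World frame = base frame: x ahead of the robot, y to its left, z up, the work surface at z = 0. Lengths are in m, angles in rad, forces in N, time in s.
With the tool pointing down it reaches from about 0.35 to 0.9 m from the base axis. Payload 19.9 kg.
Tool frame: the origin (TCP) lies on the centre line of the jaws, within the pads' length; the fingertips stand 17 mm ahead of it and the grasp point (between the pads) lies 2 mm behind it (tip_extent is the distance from the TCP to the fingertips, in m); z points along the fingers, y is the direction in which the jaws open and shut (so a half turn about z gives the same grasp; the last joint's range is limited). The gripper opens to 94 mm and grips with 3 to 60 N. Pads are 16 mm wide; open, the fingers measure 119 mm over their backs; the gripper's body (75 mm by 177 mm) begins 78 mm behind the grasp point.
Start: joints at [-1.204, 0.417, -0.01, 1.614, 0.005, 1.111, -0.053], TCP at [0.248, 0.574, 0.222] pointing down, gripper open.
Joint ranges: [-2.81, 2.81], [-0.39, 2.02], [-1.27, 1.25], [0.06, 2.57], [-1.19, 4.33], [0.19, 2], [-2.82, 2.82]. Speed limits (rad/s): [1.89, 1.89, 2.39, 2.39, 3.01, 3.01, 3.01].

### API

Orientations are given as a 3x3 rotation matrix whose columns are the frame's x, y, z axes.
In Python, from rig import * gives the robot as it stands.
- The arm moves only by the tool drive_tool, never from a script. Its argument "targets" is a list that holds one entry, the list of rows, each a list of 7 numbers: the turn, a rotation vector about the tool's x, y, z in units of 5 degrees (1.0 is 5 degrees), then the shift along the tool's x, y, z in units of 30 mm (1.0 is 30 mm), then the opening, from 0 (shut) to 1 (fully open). In form: [[[wx, wy, wz, tx, ty, tz, claw], ...]]. A call has 1 to 20 rows; each row shifts and turns the pose as measured when the row begins, along the tool's axes as they then stand; what a row does not reach is not made up. A row lasts 1/12 s, in which the tool goes at most 41.7 mm and 7.16 degrees, less where a joint would pass 70% of its speed; a pose out of reach is approached as far as the arm can. A call is refused whole if a number of a shift passes 1 or a number of a turn 1, either way. A call with a gripper value outside its range is refused whole. The fingers move at their own pace and stop on an object; the grip force is fixed at half the most. Time passes only in rows, so rows that do not move let the fingers close. It gives the time, the measured TCP pose, the force and the opening at its end, in the units of the state.
- observe(): the state, without advancing time (a new reading comes with each control period).
- capture(name): name is "scene" or "top" or "wrist"; returns a dict with "frame" (384x512x3 uint8, red, green, blue), "fx", "fy", "cx", "cy" (pixels), "position" and "attitude" of the camera in the world; the wrist camera has in their place "T_tool_cam" (4x4, takes a point from camera to tool coordinates, whose origin is the TCP and whose axes are the flange's). Camera axes: x right, y down, z forward; pixel columns grow to the right and rows downward; lengths in m; the calibration is good to about 2 mm. A picture is of the moment at which its call begins: read the wrist's pose just before it. There is no depth.
- close_job(): hands the job in, once; it reports no verdict.
The state is a dict: "time": time; "joint_positions": joint angles; "qvel": joint speeds; "joint_torque": joint torques, N m; "position": TCP position; "tcp_rot": TCP orientation; "force": force on the tool from outside, world axes, zero at the start; "ft_torque": the same for the moment, N m; "opening": opening from 0.0 (shut) to 1.0 (fully open).
Only numpy, scipy, OpenCV 4.12 (cv2) and the standard library are available. Lean on these libraries where they do the work, as an engineer would, in place of code of your own. Each camera call takes 0.05 s, during which the arm holds its last target. There are 200 camera calls.

## Working session

There is one attempt and no reset: what is moved stays moved. The work goes in short steps, Python scripts to look and compute and a tool call to move; the robot and the scene stay as the last step left them, time stands still between calls to the robot, and variables do not carry over. Pictures are saved under pics/ and viewed, on a budget of 10 in all, crops included, one or two more only if the job needs it, and the job is handed in when it is done.

Besides the shell and the picture viewer there is one more tool, called as name(argument=value, ...), one argument or row to a line, values as JSON. drive_tool: Moves the arm, as the interface text tells. Its arguments: {"type":"object","properties":{"targets":{"type":"array","items":{"type":"array","items":{"type":"array","items":{"type":"number"}}}}},"required":["targets"]}

```bash
mkdir -p pics; ls
python3 - <<'E'
from rig import *
import cv2,numpy as np
s=observe();print(s['time'],s['position'],s['tcp_rot'],s['force'],s['opening'])
a=[capture(n) for n in("top","scene")]
for n,c in zip(("top","scene"),a):
    print(n,c['fx'],c['cx'],c['cy'],c['position'],np.round(c['attitude'],3).tolist()); cv2.imwrite(f'pics/{n}0.png',cv2.resize(c['frame'][:,:,::-1],(800,600),interpolation=cv2.INTER_CUBIC)); cv2.imwrite(f'{n}_raw.png',c['frame'][:,:,::-1])
E
```

```text
pics
0.0 [0.24771808 0.5734425  0.22183014] [[-9.18010855e-01  3.96555041e-01 -4.11571269e-04]
 [ 3.96555248e-01  9.18010164e-01 -1.12859400e-03]
 [-6.97230310e-05 -1.19927229e-03 -9.99999278e-01]] [-0.62112225 -0.39952641  0.85555274] 0.9996430875293422
top 388.05888095723566 252.97928020404444 185.31939185459035 [ 0.44557794 -0.33877504  0.90569927] [[-0.013, -0.997, 0.077], [-1.0, 0.013, 0.0], [-0.001, -0.077, -0.997]]
scene 440.63662921587826 250.33181848554122 187.38992708907026 [ 0.06703395 -0.72763322  0.65680175] [[0.67, -0.555, 0.493], [-0.742, -0.502, 0.444], [0.001, -0.663, -0.748]]
```

View pics/top0.png

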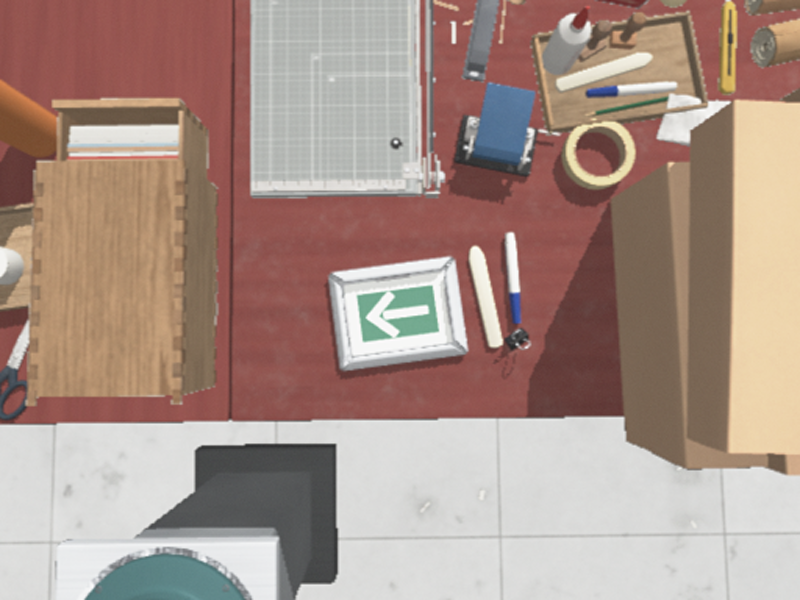

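View pics/scene0.png

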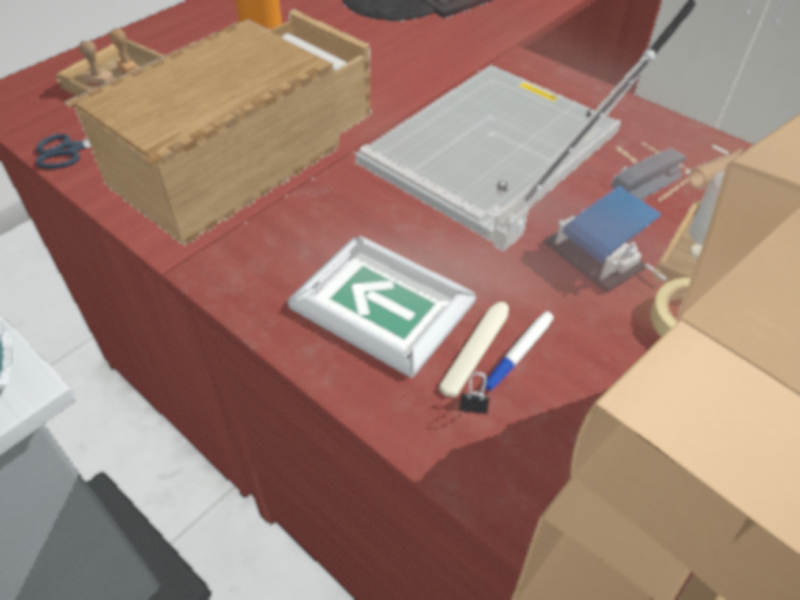

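The top view shows the frame with corners near (330,272), (455,258), (467,352), (342,370) in the 800x600 image. The bone folder, marker and clip are to its right, and a wooden box stands between the arm and the frame. The scene view shows all the rails raised. Next I'll measure the frame pose and the box height.

```bash
cat > h.py <<'E'
import cv2,numpy as np
P={'top':(388.05888,252.97928,185.31939,[0.44557794,-0.33877504,0.90569927]),'scene':(440.63663,250.33182,187.38993,[0.06703395,-0.72763322,0.65680175])}
E
python3 - <<'E'
from rig import *
import cv2,numpy as np,pickle
cams={n:capture(n) for n in('top','scene')}
def ray(c,uv):
    d=np.c_[(np.atleast_2d(uv)-[c['cx'],c['cy']])/[c['fx'],c['fy']],np.ones(len(np.atleast_2d(uv)))]
    return np.array(c['position']),d@np.array(c['attitude']).T
def pl(c,uv,z):
    o,d=ray(c,uv);return o+d*((z-o[2])/d[:,2])[:,None]
k=512/800
a=ray(cams['top'],[178*k,400*k]);b=ray(cams['scene'],[155*k,158*k])
t=np.linalg.lstsq(np.c_[a[1][0],-b[1][0]],b[0]-a[0],rcond=None)[0]
print('box corner',a[0]+t[0]*a[1][0],b[0]+t[1]*b[1][0])
for n,seed in(('top',(398,315)),('scene',(385,305))):
    c=cams[n];im=c['frame'];hsv=cv2.cvtColor(im,cv2.COLOR_RGB2HSV)
    red=((hsv[...,0]<12)|(hsv[...,0]>165))&(hsv[...,1]>90)
    m=(~red).astype(np.uint8);_,l,st,_=cv2.connectedComponentsWithStats(m,connectivity=4)
    i=l[int(seed[1]*k),int(seed[0]*k)];cm=(l==i).astype(np.uint8);print(n,st[i])
    g=((hsv[...,0]>55)&(hsv[...,0]<95)&(hsv[...,1]>60)&(l==i)).astype(np.uint8)
    gc=max(cv2.findContours(g,0,2)[0],key=cv2.contourArea)
    r=cv2.minAreaRect(pl(c,gc[:,0].astype(float),.007)[:,:2].astype(np.float32));print(' green',r)
    oc=max(cv2.findContours(cm,0,2)[0],key=cv2.contourArea)
    r=cv2.minAreaRect(pl(c,oc[:,0].astype(float),.007)[:,:2].astype(np.float32));print(' outer',r,cv2.boxPoints(r).tolist())
c=cams['top']
print('folder,marker,clip',pl(c,np.array([[470,248],[500,346],[485,250],[490,300],[512,235],[518,322],[518,340]])*k,.008).round(3).tolist())
E
```

```text
box corner [ 0.37078937 -0.06821256  0.14746303] [ 0.37367958 -0.07038416  0.14640307]
top [ 210  163   90   75 5455]
 green ((0.48337051272392273, -0.36092671751976013), (0.06789549440145493, 0.07137806713581085), 7.113369941711426)
 outer ((0.48127710819244385, -0.3410022556781769), (0.15108078718185425, 0.19476062059402466), 6.918376922607422) [[0.39455679059028625, -0.25343024730682373], [0.4180167019367218, -0.4467727541923523], [0.5679974555969238, -0.42857426404953003], [0.5445375442504883, -0.23523175716400146]]
scene [  183     0   329   384 67269]
 green ((0.4800684154033661, -0.36317646503448486), (0.0652814507484436, 0.06690733134746552), 6.799320220947266)
 outer ((0.8950594663619995, -0.36115556955337524), (1.3443760871887207, 0.6391226053237915), 20.63166618347168) [[0.15338200330734253, -0.29894083738327026], [0.37858259677886963, -0.8970732688903809], [1.6367368698120117, -0.4233703017234802], [1.4115363359451294, 0.17476212978363037]]
folder,marker,clip [[0.576, -0.451, 0.008], [0.43, -0.492, 0.008], [0.573, -0.473, 0.008], [0.498, -0.479, 0.008], [0.595, -0.514, 0.008], [0.465, -0.52, 0.008], [0.438, -0.519, 0.008]]
```

drive_tool(
  targets=[
    [[0,0,0,0,0,-1,0],[0,0,0,-0.79,-1,0,0],[0,0,0,-0.79,-1,0,0],[0,0,0,-0.79,-1,0,0],[0,0,0,-0.79,-1,0,0],[0,0,0,-0.79,-1,0,0],[0,0,0,-0.79,-1,0,0],[0,0,0,-0.79,-1,0,0],[0,0,0,-0.79,-1,0,0],[0,0,0,-0.79,-1,0,0],[0,0,0,-0.79,-1,0,0],[0,0,0,-0.79,-1,0,0],[0,0,0,-0.79,-1,0,0],[0,0,0,-0.79,-1,0,0],[0,0,0,-0.79,-1,0,0],[0,0,0,-0.79,-1,0,0],[0,0,0,-0.79,-1,0,0],[0,0,0,-0.79,-1,0,0],[0,0,0,-0.79,-1,0,0],[0,0,0,-0.79,-1,0,0]],
  ],
)

```text
time: 1.87
position: [0.4377, -0.1549, 0.2517]
tcp_rot: [[-0.923, 0.386, 0.003], [0.386, 0.923, 0.005], [-0.001, 0.006, -1.0]]
force: [1.4, 1.6, 0.0]
opening: 0.007
```

drive_tool(
  targets=[
    [[0,0,1,0,0,0,0],[0,0,1,0,0,0,0],[0,0,1,0,0,0,0],[0,0,1,0,0,0,0],[0,0,1,0,0,0,0],[0,0,1,0,0,0,0],[0,0,1,0,0,0,0],[0,0,1,0,0,0,0],[0,0,1,0,0,0,0],[0,0,1,0,0,0,0],[0,0,1,0,0,0,0],[0,0,1,0,0,0,0],[0,0,0,-0.9,0.2,0,0],[0,0,0,-0.9,0.2,0,0],[0,0,0,-0.9,0.2,0,0],[0,0,0,-0.9,0.2,0,0],[0,0,0,0,0,0,0],[0,0,0,0,0,0,0]],
  ],
)

```text
time: 3.37
position: [0.4699, -0.2735, 0.2504]
tcp_rot: [[-0.071, 0.998, 0.003], [0.997, 0.071, 0.003], [0.003, 0.003, -1.0]]
force: [-0.1, 0.4, 0.2]
opening: 0.007
```

```bash
cat > w.py <<'E'
from rig import *
import cv2,numpy as np,sys
from scipy.spatial.transform import Rotation as R
def look(tag):
    s=observe();c=capture('wrist');T=np.eye(4);T[:3,:3]=s['tcp_rot'];T[:3,3]=s['position'];T=T@np.array(c['T_tool_cam'])
    cv2.imwrite(f'pics/{tag}.png',cv2.resize(c['frame'][:,:,::-1],(800,600),interpolation=cv2.INTER_CUBIC))
    return s,c,T
def pl(c,T,uv,z):
    uv=np.atleast_2d(np.array(uv,float));d=np.c_[(uv-[c['cx'],c['cy']])/[c['fx'],c['fy']],np.ones(len(uv))]@T[:3,:3].T
    return T[:3,3]+d*((z-T[2,3])/d[:,2])[:,None]
E
python3 - <<'E'
from w import *
s,c,T=look('w1')
np.set_printoptions(precision=4,suppress=True)
print(s['time'],s['position'],s['tcp_rot'],s['joint_positions'],s['force']);print(T,c['fx'],c['cx'],c['cy'])
np.savez('w1.npz',T=T,frame=c['frame'],fx=c['fx'],fy=c['fy'],cx=c['cx'],cy=c['cy'])
E
```

```text
3.3667 [ 0.4699 -0.2735  0.2504] [[-0.0706  0.9975  0.0025]
 [ 0.9975  0.0706  0.0034]
 [ 0.0032  0.0028 -1.    ]] [-0.2177  0.3282  0.8539  1.8071 -0.2768  1.1294  0.8003] [-0.0724  0.4021  0.1999]
[[ 0.9976  0.0667  0.021   0.4647]
 [ 0.0699 -0.9644 -0.255  -0.1992]
 [ 0.0032  0.2558 -0.9667  0.413 ]
 [ 0.      0.      0.      1.    ]] 320.9043940912941 251.4565346863269 187.5321319156856
```

View pics/w1.png

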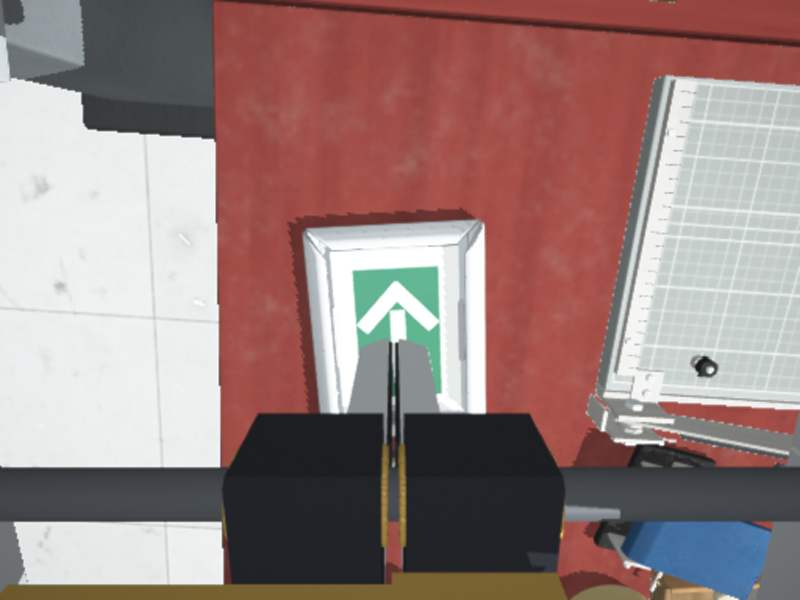

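The wrist view shows the left rail end of the frame, with outer corners at (303,229) and (484,219). I'll cross-check those against the top-view fit.

Run:
```python
import numpy as np
c=np.load('w1.npz');T=c['T']
def pl(uv,z):
    uv=np.array(uv,float)*.64;d=np.c_[(uv-[c['cx'],c['cy']])/[c['fx'],c['fy']],np.ones(len(uv))]@T[:3,:3].T
    return T[:3,3]+d*((z-T[2,3])/d[:,2])[:,None]
np.set_printoptions(precision=4,suppress=True)
p=pl([[303,229],[484,219],[320,405],[486,405]],.007);print(p)
q=p[1]-p[0];print('width',np.hypot(*q[:2]),'yaw',np.arctan2(q[1],q[0]))
print('mid left edge',(p[0]+p[1])/2,'predicted',np.array([.4813,-.341])+.0925*np.array([-.1205,.9927]))
```

```text
[[ 0.3971 -0.2578  0.007 ]
 [ 0.5425 -0.2396  0.007 ]
 [ 0.416  -0.4136  0.007 ]
 [ 0.5634 -0.4035  0.007 ]]
width 0.14648232051909726 yaw 0.12463011432457718
mid left edge [ 0.4698 -0.2487  0.007 ] predicted [ 0.4702 -0.2492]
```

drive_tool(
  targets=[
    [[0,0,-0.6,0.4,0.1,0,0],[0,0,0,0,0,1,0],[0,0,0,0,0,1,0],[0,0,0,0,0,1,0],[0,0,0,0,0,1,0],[0,0,0,0,0,1,0],[0,0,0,0,0,1,0],[0,0,0,0,0,0.4,0],[0,0,0,0,0,0,0],[0,0,0,0,0,0,0]],
  ],
)

```text
time: 4.25
position: [0.477, -0.2441, 0.0548]
tcp_rot: [[-0.157, 0.988, 0.01], [0.988, 0.157, 0.009], [0.008, 0.011, -1.0]]
force: [-0.5, -0.2, 0.2]
opening: 0.002
```

drive_tool(
  targets=[
    [[0.1,-0.1,0.3,-0.4,-0.2,0,0],[0,0,0,0,0,0,0],[0,0,0,0,0,0,0]],
  ],
)

```text
time: 4.5
position: [0.4747, -0.2578, 0.0588]
tcp_rot: [[-0.131, 0.991, 0.007], [0.991, 0.131, -0.003], [-0.003, 0.006, -1.0]]
force: [-0.2, 0.6, -0.5]
opening: 0.004
```

drive_tool(
  targets=[
    [[0,0,0,-0.1,-0.1,0.3,0],[0,0,0,0,0,0.1,0],[0,0,0,0,0,0.1,0],[0,0,0,0,0,0.1,0],[0,0,0,0,0,0,0]],
  ],
)

```text
time: 4.92
position: [0.4735, -0.263, 0.0416]
tcp_rot: [[-0.13, 0.991, 0.012], [0.991, 0.131, -0.005], [-0.006, 0.011, -1.0]]
force: [0.1, -0.8, 1.7]
opening: 0.008
```

drive_tool(
  targets=[
    [[0.1,0,0,0.06,0,0.1,0],[0,0,0,0,0,0.1,0],[0,0,0,0,0,0.1,0],[0,0,0,0,0,0.1,0],[0,0,0,0,0,0.1,0]],
  ],
)

```text
time: 5.33
position: [0.475, -0.2636, 0.0289]
tcp_rot: [[-0.129, 0.992, 0.007], [0.992, 0.129, -0.008], [-0.008, 0.006, -1.0]]
force: [-25.5, 17.1, 109.7]
opening: 0.002
```

That was too stiff: 110 N, close to the 120 N wrist limit. The rail must be fully down, so I'll lift off and use much finer steps on the next ones.

drive_tool(
  targets=[
    [[0,0,0,0,0,-0.5,0],[0,0,0,0,0,-1,0],[0,0,0,0,0,0,0],[0,0,0,0,0,0,0]],
  ],
)

```text
time: 5.67
position: [0.4741, -0.2628, 0.0755]
tcp_rot: [[-0.129, 0.992, 0.006], [0.992, 0.129, -0.005], [-0.006, 0.005, -1.0]]
force: [0.3, 0.7, -0.8]
opening: 0.008
```

```bash
cat > t.py <<'E'
from rig import *
import cv2,numpy as np,sys
def top(tag):
    s=observe();c=capture('top');im=c['frame'];cv2.imwrite(f'pics/{tag}.png',cv2.resize(im[150:260,190:350,::-1],(800,550),interpolation=cv2.INTER_CUBIC))
    print(s['time'],np.round(s['position'],4),np.round(s['force'],1),np.round(s['joint_positions'],2))
top(sys.argv[1])
E
python3 t.py t1
```

```text
5.6667 [ 0.4741 -0.2628  0.0755] [ 0.3  0.7 -0.8] [-0.09  0.56  0.69  1.96 -0.49  0.79  1.01]
```

View pics/t1.png

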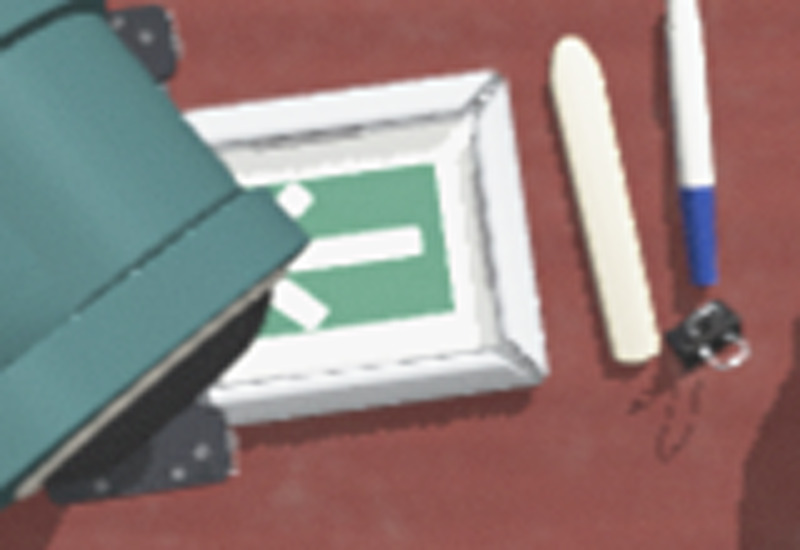

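drive_tool(
  targets=[
    [[0,0,0,-0.9,0,0,0],[0,0,0,-0.9,0,0,0],[0,0,0,-0.9,0,0,0],[0,0,0,-0.9,0,0,0],[0,0,0,-0.9,0,0,0],[0,0,0,-0.5,0,0,0],[0,0,0,0,0,0,0],[0,0,0,0,0,0,0],[0,0,0,0,0,0,0]],
  ],
)

```text
time: 6.47
position: [0.4925, -0.4137, 0.068]
tcp_rot: [[-0.133, 0.991, -0.001], [0.991, 0.133, 0.002], [0.003, -0.001, -1.0]]
force: [-0.1, 0.4, 0.9]
opening: 0.005
```

drive_tool(
  targets=[
    [[0,0,0,-0.2,0,0.3,0],[0,0,0,0,0,0.2,0],[0,0,0,0,0,0,0],[0,0,0,0,0,0,0]],
  ],
)

```text
time: 6.8
position: [0.4939, -0.4163, 0.0502]
tcp_rot: [[-0.136, 0.991, -0.002], [0.991, 0.136, 0.005], [0.005, -0.001, -1.0]]
force: [-0.0, 0.3, 0.3]
opening: 0.008
```

drive_tool(
  targets=[
    [[0,0,0,-0.15,-0.05,0.1,0],[0,0,0,-0.05,0,0.1,0],[0,0,0,0,0,0.05,0],[0,0,0,0,0,0,0]],
  ],
)

```text
time: 7.13
position: [0.4936, -0.422, 0.0419]
tcp_rot: [[-0.137, 0.991, -0.002], [0.991, 0.137, 0.006], [0.006, -0.001, -1.0]]
force: [-0.2, 0.7, 0.3]
opening: 0.006
```

drive_tool(
  targets=[
    [[0,0,0,0.02,0,0.08,0],[0,0,0,0,0,0.08,0],[0,0,0,0,0,0.08,0],[0,0,0,0,0,0.03,0]],
  ],
)

```text
time: 7.47
position: [0.4941, -0.4209, 0.0342]
tcp_rot: [[-0.137, 0.991, -0.001], [0.99, 0.137, 0.006], [0.006, 0.0, -1.0]]
force: [-0.8, 1.4, 3.2]
opening: 0.005
```

drive_tool(
  targets=[
    [[0,0,0,0,0,0.05,0],[0,0,0,0,0,0.05,0],[0,0,0,0,0,0.03,0]],
  ],
)

```text
time: 7.72
position: [0.4943, -0.421, 0.0304]
tcp_rot: [[-0.138, 0.99, 0.0], [0.99, 0.138, 0.006], [0.006, 0.001, -1.0]]
force: [-5.1, 7.5, 26.7]
opening: 0.003
```

drive_tool(
  targets=[
    [[0,0,0,0,0,-0.5,0],[0,0,0,0,0,-1,0],[0,0,-1,0.2,0,0,0],[0,0,-1,0.2,0,0,0],[0,0,-1,0.2,0,0,0],[0,0,-1,0,0,0,0],[0,0,-1,0,0,0,0],[0,0,-1,0,0,0,0],[0,0,-1,0,0,0,0],[0,0,-1,0,0,0,0],[0,0,-1,0,0,0,0],[0,0,-1,0,0,0,0],[0,0,-1,0,0,0,0],[0,0,-1,0,0,0,0],[0,0,-1,0,0,0,0],[0,0,-1,0,0,0,0],[0,0,-1,0,0,0,0],[0,0,-0.8,0,0,0,0],[0,0,0,0,0,0,0],[0,0,0,0,0,0,0]],
  ],
)

```text
time: 9.38
position: [0.4898, -0.4085, 0.0892]
tcp_rot: [[-1.0, -0.009, 0.005], [-0.009, 1.0, -0.006], [-0.005, -0.006, -1.0]]
force: [0.3, 0.3, 0.5]
opening: 0.002
```

```bash
python3 t.py t2
```

```text
9.3833 [ 0.4898 -0.4085  0.0892] [0.3 0.3 0.5] [ 0.41  0.6   0.32  1.7  -0.23  0.87  2.41]
```

View pics/t2.png

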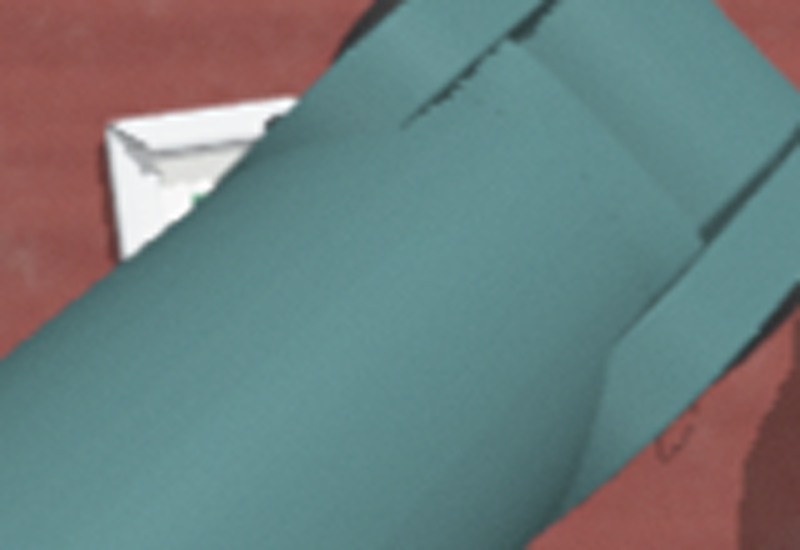

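drive_tool(
  targets=[
    [[0,0,-0.6,0,0,0,0],[0,0,-0.5,0,0,0,0],[0,0,0,0,0,0,0],[0,0,0,-0.62,0.73,0,0],[0,0,0,-0.62,0.73,0,0],[0,0,0,-0.6,0.6,0,0],[0,0,0,0,0,0.5,0],[0,0,0,0,0,0,0],[0,0,0,0,0,0,0]],
  ],
)

```text
time: 10.18
position: [0.5404, -0.3405, 0.0751]
tcp_rot: [[-0.997, -0.08, 0.005], [-0.08, 0.997, -0.009], [-0.004, -0.009, -1.0]]
force: [0.2, -0.8, -0.1]
opening: 0.006
```

drive_tool(
  targets=[
    [[-0.1,0.05,-0.4,0,0,0,0],[0,0,0,0,0,0.4,0],[0,0,0,0,0,0.3,0],[0,0,0,0,0,0,0],[0,0,0,0,0,0,0]],
  ],
)

```text
time: 10.6
position: [0.5387, -0.3433, 0.0533]
tcp_rot: [[-0.994, -0.105, -0.001], [-0.105, 0.994, -0.002], [0.001, -0.002, -1.0]]
force: [0.1, -0.7, 0.4]
opening: 0.005
```

drive_tool(
  targets=[
    [[0,0,0,-0.08,0.1,0.15,0],[0,0,0,0,0,0.12,0],[0,0,0,0,0,0.05,0],[0,0,0,0,0,0,0]],
  ],
)

```text
time: 10.93
position: [0.5405, -0.3403, 0.0427]
tcp_rot: [[-0.995, -0.102, -0.001], [-0.102, 0.995, -0.002], [0.001, -0.002, -1.0]]
force: [-0.4, 0.2, -0.5]
opening: 0.003
```

drive_tool(
  targets=[
    [[0,0,0,0,0,0.08,0],[0,0,0,0,0,0.08,0],[0,0,0,0,0,0.08,0],[0,0,0,0,0,0.03,0]],
  ],
)

```text
time: 11.27
position: [0.5402, -0.3411, 0.035]
tcp_rot: [[-0.995, -0.101, -0.001], [-0.101, 0.995, -0.003], [0.001, -0.003, -1.0]]
force: [-2.8, 0.9, 6.1]
opening: 0.007
```

drive_tool(
  targets=[
    [[0,0,0,0,0,0.05,0],[0,0,0,0,0,0.05,0],[0,0,0,0,0,0.04,0]],
  ],
)

```text
time: 11.52
position: [0.5402, -0.3414, 0.0306]
tcp_rot: [[-0.995, -0.101, -0.0], [-0.101, 0.995, -0.004], [0.001, -0.003, -1.0]]
force: [-2.2, 0.7, 15.0]
opening: 0.001
```

drive_tool(
  targets=[
    [[0,0,0,0,0,-0.5,0],[0,0,0,0,0,-1,0],[0,0,0,0,0,0,0],[0,0,0,0.9,0,0,0],[0,0,0,0.9,0,0,0],[0,0,0,0.9,0,0,0],[0,0,0,0.9,0,0,0],[0,0,0,0.3,0,0,0],[0,0,0,0,0,0,0],[0,0,0,0,0,0,0],[0,0,0,0,0,0,0]],
  ],
)

```text
time: 12.43
position: [0.424, -0.3534, 0.086]
tcp_rot: [[-0.995, -0.104, 0.008], [-0.104, 0.995, -0.007], [-0.008, -0.007, -1.0]]
force: [1.3, 1.3, -0.1]
opening: 0.006
```

drive_tool(
  targets=[
    [[-0.08,0.1,-0.1,0,0.1,0.3,0],[0,0,0,0,0,0.4,0],[0,0,0,0,0,0.3,0],[0,0,0,0,0,0,0],[0,0,0,0,0,0,0]],
  ],
)

```text
time: 12.85
position: [0.4275, -0.3487, 0.0518]
tcp_rot: [[-0.993, -0.118, -0.002], [-0.118, 0.993, 0.001], [0.002, 0.001, -1.0]]
force: [-0.1, -0.8, -0.4]
opening: 0.005
```

drive_tool(
  targets=[
    [[0,0,0,0.13,0,0.1,0],[0,0,0,0,0,0.12,0],[0,0,0,0,0,0.05,0],[0,0,0,0,0,0,0]],
  ],
)

```text
time: 13.18
position: [0.423, -0.349, 0.0423]
tcp_rot: [[-0.993, -0.118, -0.003], [-0.118, 0.993, 0.001], [0.003, 0.001, -1.0]]
force: [-0.1, 0.2, 0.6]
opening: 0.006
```

drive_tool(
  targets=[
    [[0,0,0,0,0,0.08,0],[0,0,0,0,0,0.08,0],[0,0,0,0,0,0.08,0],[0,0,0,0,0,0.03,0]],
  ],
)

```text
time: 13.52
position: [0.425, -0.3496, 0.0351]
tcp_rot: [[-0.993, -0.118, 0.001], [-0.118, 0.993, -0.001], [-0.001, -0.001, -1.0]]
force: [1.4, 2.6, 5.8]
opening: 0.004
```

drive_tool(
  targets=[
    [[0,0,0,0,0,0.05,0],[0,0,0,0,0,0.05,0],[0,0,0,0,0,0.03,0]],
  ],
)

```text
time: 13.77
position: [0.4257, -0.3496, 0.0311]
tcp_rot: [[-0.993, -0.119, 0.002], [-0.119, 0.993, -0.001], [-0.002, -0.001, -1.0]]
force: [-0.5, -0.0, 0.8]
opening: 0.004
```

drive_tool(
  targets=[
    [[0,0,0,0,0,0.03,0],[0,0,0,0,0,0.02,0],[0,0,0,0,0,0,0]],
  ],
)

```text
time: 14.02
position: [0.4258, -0.3497, 0.0306]
tcp_rot: [[-0.993, -0.118, 0.003], [-0.118, 0.993, -0.0], [-0.003, -0.001, -1.0]]
force: [-2.4, 3.2, 7.2]
opening: 0.005
```

drive_tool(
  targets=[
    [[0,0,0,0,0,-0.5,0],[0,0,0,0,0,-1,0],[0,0,0,0,0,-1,0],[0,0,0,0,0,-1,0],[0,0,0,0,0,-1,0],[0,0,0,0,0,-1,0],[0,0,0,0,0,-1,0],[0,0,0,0,0,-1,0],[0,0,0,0,1,0,0],[0,0,0,0,1,0,0],[0,0,0,0,1,0,0],[0,0,0,0,1,0,0],[0,0,0,0,1,0,0],[0,0,0,0,1,0,0],[0,0,0,0,1,0,0],[0,0,0,0,1,0,0],[0,0,0,0,1,0,0],[0,0,0,0,1,0,0],[0,0,0,0,0,0,0],[0,0,0,0,0,0,0]],
  ],
)

```text
time: 15.68
position: [0.3823, -0.0406, 0.2639]
tcp_rot: [[-0.994, -0.112, -0.004], [-0.112, 0.994, -0.001], [0.004, -0.001, -1.0]]
force: [-0.4, -0.2, -0.4]
opening: 0.006
```

```bash
python3 t.py t3
python3 - <<'E'
from rig import *
import cv2
im=capture('scene')['frame'];cv2.imwrite('pics/s3.png',cv2.resize(im[140:270,170:370,::-1],(800,520),interpolation=cv2.INTER_CUBIC))
E
```

```text
15.6833 [ 0.3823 -0.0406  0.2639] [-0.4 -0.2 -0.4] [-0.05 -0.08  0.07  2.11  0.01  1.11  1.7 ]
```

View pics/t3.png

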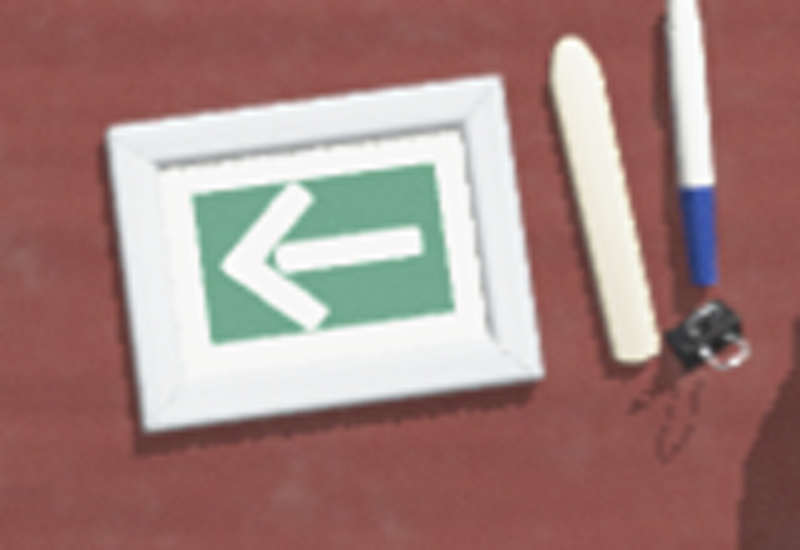

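View pics/s3.png

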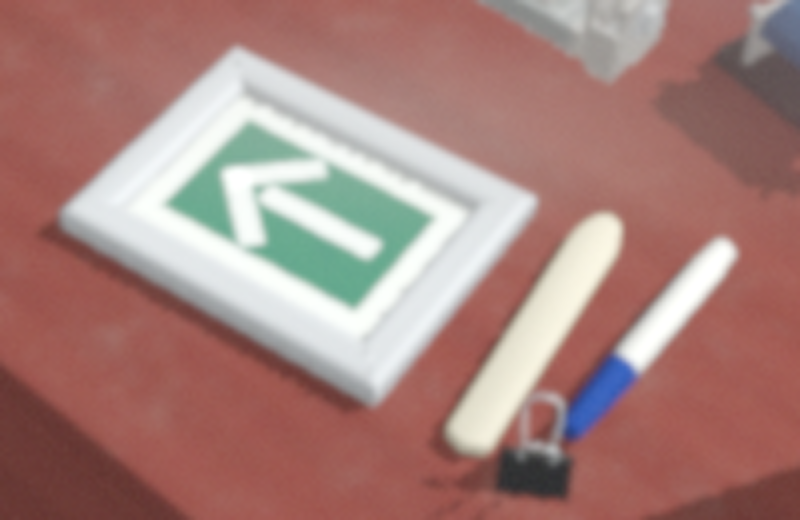

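Both views show four flat rails with closed mitres. The frame is in place (right-near corner at (543,378), as before) and the folder, marker and clip haven't moved.

```bash
python3 -c "
from rig import *
print(observe()['force']);print(close_job())"
```

```text
[ 0.39843513 -0.45349075  0.12262328]
the job is handed in; nothing more can be done
None
```

I pressed all four rails shut with the closed fingertips, in the order left, right, far, near, and handed the job in at about 15.7 s of the 51 s allowed.

- **Rails:** each press ended with the fingertips at 12–14 mm above the desk, about the 13.5 mm height of a shut rail. The last top and scene pictures show four even, flat rails with closed mitres. I judged the rails shut from fingertip height and pictures, since I had no direct reading of the rail angles.
- **Frame and neighbours:** the frame is within about 2 mm of where it started. The bone folder, marker and clip show no visible movement.
- **Robot:** the arm is clear of everything and the wrist force reads near zero.
- **One near miss:** the first press, on the left rail, peaked at a reading of about 110 N, close to the 120 N wrist limit, because my steps were too coarse. It bore on the rail, and I used finer steps after that. The end-of-call readings on the other three rails were at most 27 N.

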